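# Stack the tumblers in the carry basket, then lift and hold it level

### The arm

A 6-joint arm with a two-finger parallel gripper is mounted at the origin on the work surface. World frame = base frame: x ahead of the robot, y to its left, z up, the work surface at z = 0. Lengths are in mm, angles in rad, forces in N, time in s.
With the tool pointing down it reaches from about 425 to 950 mm from the base axis. Payload 3.5 kg.
Tool frame: the origin (TCP) lies between the finger pads, 19 mm behind the fingertips; this is the grasp point; z points along the fingers, y is the direction in which the jaws open and shut (so a half turn about z gives the same grasp; the last joint's range is limited). The gripper opens to 85 mm and grips with 20 to 120 N. Pads are 22 mm wide; open, the fingers measure 114 mm over their backs; the gripper's body (76 mm by 85 mm) begins 54 mm behind the grasp point. The pads swing forward as they close: fully open they stand 13 mm farther back than shut.
Start: joints at [1.098, 0.286, 1.577, -0, 1.279, -0.15], TCP at [214.089, 640.135, 250.025] pointing down, gripper open.
Joint ranges: [-2.77, 2.77], [-0.9, 2.22], [0.21, 2.48], [-1.53, 4.67], [0.24, 2.81], [-2.84, 2.84]. Speed limits (rad/s): [2.79, 2.79, 3.14, 3.14, 3.14, 3.14].

### API

Orientations are given as a rotation vector (axis times angle).
In Python, from bench import telemetry, snapshot, robot gives the robot as it stands. The module is installed in compiled form; this text tells all that it offers.
- The arm moves only by the tool servo_tool, never from a script. Its argument "motion" is one flat list of numbers, 6 for each row, row after row: the shift along the tool's x, y, z in m, then the turn, a rotation vector about the tool's x, y, z in degrees. In form: [x, y, z, ax, ay, az, x, y, z, ax, ay, az, ...]. A call has 1 to 20 rows; each row shifts and turns the commanded pose from where the row before left it, along the tool's axes as they then stand; what a row does not reach is not made up. A row lasts 1/10 s, in which the tool goes at most 50 mm and 8.59 degrees, less where a joint would pass 70% of its speed; a pose out of reach is approached as far as the arm can. A call is refused whole if a number of a shift passes 0.05 or a number of a turn 8.59, either way. A call with a gripper value outside its range is refused whole. "jaw" is the closure, from -1 (fully open) to 1 (shut), set as the call begins (left out, the last holds). The fingers move at their own pace and stop on an object; the grip force is fixed at half the most. Time passes only in rows, so rows that do not move let the fingers close. It gives the time, the measured TCP pose, the force and the opening at its end, in the units of the state.
- telemetry.observe(): the state, without advancing time (a new reading comes with each control period).
- snapshot(name): name is "scene" or "side" or "wrist"; returns a dict with "image" (384x512x3 uint8, red, green, blue), "z_map" (384x512 float32, mm along the optical axis (not along the pixel's ray), 0 where there is no reading), "fx", "fy", "cx", "cy" (pixels), "dist" ([k1, k2, p1, p2, k3] as OpenCV has them; the pictures are not rectified), "world_to_cam" (4x4, takes a point from world to camera coordinates). Camera axes: x right, y up, looking along -z (the intrinsics and any distortion apply to the point x, -y, -z); pixel columns grow to the right and rows downward; lengths in mm; the calibration is good to about 2 mm. A picture is of the moment at which its call begins.
- robot.close_job(): hands the job in, once; it reports no verdict.
The state is a dict: "time": time; "joint_positions": joint angles; "qvel": joint speeds; "tau": joint torques, N m; "tcp_pos": TCP position; "orientation": TCP orientation; "wrist_force": force on the tool from outside, world axes, zero at the start; "torque": the same for the moment, N m; "width": opening from 0.0 (shut) to 1.0 (fully open).
Only numpy, scipy, OpenCV 4.12 (cv2) and the standard library are available. Lean on these libraries where they do the work, as an engineer would, in place of code of your own. Each camera call takes 0.05 s, during which the arm holds its last target. There are 200 camera calls.

### The job

Get the red carry basket with the hoop handle ready to go to the table: nest the two tumblers from the wooden board into the tumbler already standing in the basket, so that all three make one upright stack, and let go of them. Then lift the loaded basket by that handle about 10 cm off the counter and finish while still holding it there by the handle, steady and level, with the stack and the jam jar still standing in it. Do not drop or tip anything on the way, and leave everything else where it stands.

Things in the scene. Friction and masses are not known exactly. Their poses are not given: they have to be found in the camera images.
- basket: Loose red carry basket: 300 mm along its x, 150 along its y, walls 75 high, 4 thick, floor 4 thick; 0.36 kg empty, about 0.8 loaded. A fixed rigid hoop handle rises from the middle of the long sides across the basket (in its y-z plane); a 52 mm high web below it parts two bays, centred near x = +85 and -85 mm: base tumbler in one (either), jam jar in the other. Origin: centre of underside.
- handle (a point): Grip point of the basket's hoop handle: centre of its straight level top bar, 205 mm above the basket's underside, over the basket's middle. The bar is 92 mm long along the basket's y, 16 mm wide along its x (pinch it across this, from above), 20 mm high, this point at half height. Axes as the basket's.
- tumbler_base: White stacking tumbler, mouth up in a bay of the basket. All three are alike: 90 mm high, 70 g; tapered body 44 mm across at the foot to 56 near a shoulder 48 up, above it a nearly straight band 63 to 65 across up to the rim (grip here); wall 3, mouth 58 inside. Nested, the upper's shoulder rests on the lower's rim, its origin 42 mm above the lower's. Origin: centre of underside, z up.
- tumbler_1: A like white stacking tumbler (sizes as tumbler_base), standing mouth up on the wooden board. Origin: centre of the underside.
- tumbler_2: A like white stacking tumbler (sizes as tumbler_base), standing mouth up on the wooden board. Origin: centre of the underside.
- board: Wooden board lying fixed on the counter, 270 mm along its x, 250 mm along its y, 16 mm thick, on the other side (left or right) of the robot's centre line from the basket. The two tumblers, the dip bowl and the spice jar stand on it, one in each quarter. Origin: centre of its underside.
- jam_jar: Amber glass jam jar with a pale paper label and a steel lid, 68 mm diameter, 85 mm high, about 0.2 kg, standing in the basket's other bay; it goes along in the basket. Origin: centre of the underside.
- dip_bowl: Small white dip bowl, 80 mm diameter, 38 mm high, on the board; to be left alone. Origin: centre of the underside.
- spice_jar: Glass spice jar with a black cap, 42 mm diameter, 95 mm high, on the board; to be left alone. Origin: centre of the underside.
- mug: Blue mug with a handle, 80 mm diameter, 92 mm high, at the left of the counter; to be left alone. Origin: centre of the underside.
- food_can: Food can, 74 mm diameter, 110 mm high, on the counter beyond the board and the basket; to be left alone. Origin: centre of the underside.
- tea_tin: Brass-coloured tea tin, 90 by 70 mm, 112 mm high, on the counter at the right; to be left alone. Origin: centre of the underside.

How it is judged (in metres and radians):
On the way:
1. the two tumblers are nested in the base tumbler, let go, in the basket as it stands on the counter (((z of tumbler_1 in the frame of tumbler_base between 0.037 and 0.047 m and horizontal distance between each of tumbler_1, tumbler_2 and tumbler_base below 0.013 m and z of tumbler_2 in the frame of tumbler_base between 0.079 and 0.089 m) or (z of tumbler_2 in the frame of tumbler_base between 0.037 and 0.047 m and horizontal distance between each of tumbler_2, tumbler_1 and tumbler_base below 0.013 m and z of tumbler_1 in the frame of tumbler_base between 0.079 and 0.089 m)) and contact force between the fingers and tumbler_1 below 0.1 N and contact force between the fingers and tumbler_2 below 0.1 N and contact force between the fingers and tumbler_base below 0.1 N and z of tumbler_base in the frame of basket between -0.003 and 0.02 m and horizontal distance between each of tumbler_base, jam_jar and basket below 0.15 m and angle between each of tumbler_base, jam_jar's own z axis and vertical below 0.2 rad and z of jam_jar in the frame of basket between -0.003 and 0.02 m and height (world z) of basket below 0.01 m), for 0.2 s.
At the end, for the whole second after the job is handed in: Fingers hold the basket handle (TCP within 40 mm), underside over 70 mm up, tilt under 0.09 rad, still (20 mm/s, 0.1 rad/s), touching nothing else; base tumbler and jar upright on its floor, both others nested (+42, +84 mm, each within 5 mm), released; bystanders within 25 mm of start (((z of tumbler_1 in the frame of tumbler_base between 0.037 and 0.047 m and horizontal distance between each of tumbler_1, tumbler_2 and tumbler_base below 0.013 m and z of tumbler_2 in the frame of tumbler_base between 0.079 and 0.089 m) or (z of tumbler_2 in the frame of tumbler_base between 0.037 and 0.047 m and horizontal distance between each of tumbler_2, tumbler_1 and tumbler_base below 0.013 m and z of tumbler_1 in the frame of tumbler_base between 0.079 and 0.089 m)) and contact force between the fingers and tumbler_1 below 0.1 N and contact force between the fingers and tumbler_2 below 0.1 N and contact force between the fingers and tumbler_base below 0.1 N and z of tumbler_base in the frame of basket between -0.003 and 0.02 m and horizontal distance between each of tumbler_base, jam_jar and basket below 0.15 m and angle between each of tumbler_base, jam_jar's own z axis and vertical below 0.2 rad and z of jam_jar in the frame of basket between -0.003 and 0.02 m and height (world z) of basket above 0.07 m and angle between basket's own z axis and vertical below 0.09 rad and linear speed of basket below 0.02 m/s and angular speed of basket below 0.1 rad/s and contact force between the fingers and basket above 3 N and distance between the grasp point and handle below 0.04 m and contact force between basket and dip_bowl below 0.2 N and contact force between basket and spice_jar below 0.2 N and contact force between basket and mug below 0.2 N and contact force between basket and food_can below 0.2 N and contact force between basket and tea_tin below 0.2 N and contact force between basket and board below 0.2 N and distance of each of dip_bowl, spice_jar, mug, food_can, tea_tin from where it was at the start of the episode below 0.025 m); the arm keeps its last pose, push and grip.
It fails at once if the basket is tipped by more than 0.3 rad (angle between basket's own z axis and vertical above 0.3 rad).
It fails at once if a tumbler or the jam jar is tipped by more than 0.5 rad (angle between any of tumbler_1, tumbler_2, tumbler_base, jam_jar's own z axis and vertical above 0.5 rad).
It fails at once if a tumbler or the basket is dropped (falls free from more than about 15 mm) ((contact force between tumbler_1 and anything else below 0.02 N and linear speed of tumbler_1 above 0.55 m/s) or (contact force between tumbler_2 and anything else below 0.02 N and linear speed of tumbler_2 above 0.55 m/s) or (contact force between basket and anything else below 0.02 N and linear speed of basket above 0.55 m/s)).
It fails at once if a bystander is pushed more than 40 mm or knocked over (distance of any of dip_bowl, spice_jar, mug, food_can, tea_tin from where it was at the start of the episode above 0.04 m or angle between any of dip_bowl, spice_jar, mug, food_can, tea_tin's own z axis and vertical above 0.4 rad).
It also fails if it takes over 72 s, if anything falls off the work surface, if the arm or the gripper's body presses on something with over 40 N, if the wrist force passes 120 N, or if a joint passes its speed limit or range.

## Working session

There is one attempt and no reset: what is moved stays moved. The work goes in short steps, Python scripts to look and compute and a tool call to move; the robot and the scene stay as the last step left them, time stands still between calls to the robot, and variables do not carry over. Pictures are saved under pics/ and viewed, about 8 in all and at most 12, crops included, and the job is handed in when it is done.

Besides the shell and the picture viewer there is one more tool, called after "Request:" as name(argument=value, ...) on one line, values as JSON. servo_tool: Moves the arm, as the interface text tells. Its arguments: {"type":"object","properties":{"motion":{"type":"array"},"jaw":{"type":"number"}},"required":["motion"]}

```bash
mkdir -p pics && cat > h.py <<'E'
import numpy as np, cv2
from bench import telemetry, snapshot, robot
from scipy.spatial.transform import Rotation as R
def cloud(s):
    h,w=s["z_map"].shape
    u,v=np.meshgrid(np.arange(w,dtype=float),np.arange(h,dtype=float))
    K=np.array([[s["fx"],0,s["cx"]],[0,s["fy"],s["cy"]],[0,0,1]])
    p=cv2.undistortPoints(np.stack([u.ravel(),v.ravel()],1)[:,None],K,np.array(s["dist"],float))[:,0]
    z=s["z_map"].ravel()
    c=np.stack([p[:,0]*z,-p[:,1]*z,-z,np.ones_like(z)],1)
    P=(c@np.linalg.inv(np.array(s["world_to_cam"])).T)[:,:3]
    P[z<=0]=np.nan
    return P.reshape(h,w,3)
def save(s,n): cv2.imwrite(f"pics/{n}.png",cv2.cvtColor(s["image"],cv2.COLOR_RGB2BGR))
def fitc(p):
    A=np.c_[2*p[:,:2],np.ones(len(p))]; b=(p[:,:2]**2).sum(1)
    c=np.linalg.lstsq(A,b,rcond=None)[0]; return c[:2],np.sqrt(c[2]+c[0]**2+c[1]**2)
E
python3 - <<'E'
from h import *
print(telemetry.observe())
ims=[]
for n in ("scene","side"):
    s=snapshot(n); np.savez(f"{n}.npz",P=cloud(s),I=s["image"]); ims.append(s["image"]); print(n,np.linalg.inv(s["world_to_cam"])[:3].round(2).tolist())
cv2.imwrite("pics/a.png",cv2.resize(cv2.cvtColor(np.hstack(ims),cv2.COLOR_RGB2BGR),(800,300)))
cv2.imwrite("pics/scene.png",cv2.cvtColor(ims[0],cv2.COLOR_RGB2BGR))
E
```

```text
{'time': 0.0, 'joint_positions': array([ 1.09800924e+00,  2.87194775e-01,  1.57820728e+00, -2.23382619e-05,
        1.27860249e+00, -1.50004191e-01]), 'qvel': array([ 0.00014862, -0.00051153, -0.00090434,  0.00014447,  0.00076871,
        0.00035843]), 'tau': array([ 1.90652347e-03, -4.05990386e+01, -2.92626089e+01, -2.99738679e-05,
        5.88022638e-03, -2.77759042e-06]), 'tcp_pos': array([213.80528558, 639.58286875, 248.6113274 ]), 'orientation': array([-0.50470212, -3.10005684,  0.00361586]), 'wrist_force': array([ 0.52328911,  0.83356379, -0.23277004]), 'torque': array([-0.0009849 , -0.05037568,  0.01917383]), 'width': 1.0031045483091001}
scene [[-0.79, -0.4, 0.46, 1239.58], [0.61, -0.54, 0.58, 815.71], [0.01, 0.74, 0.67, 1109.09]]
side [[-1.0, 0.03, -0.09, 516.03], [-0.09, -0.49, 0.87, 954.99], [-0.02, 0.87, 0.49, 702.68]]
```

View pics/a.png

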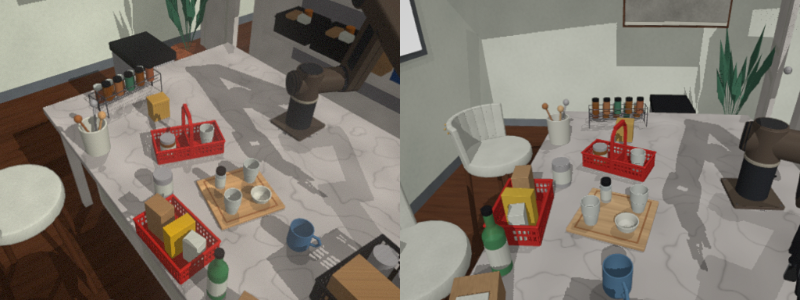

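The scene camera (left half, 400x300) shows the hoop basket at about (187,143), with the base tumbler at (207,131) and the jar at (168,143). The board is at (240,193), with tumblers at (232,202) and (251,172). The bowl is at (260,195), the spice jar at (221,177), and a second red basket to ignore at (175,235). Next I'll measure them.

```bash
python3 - <<'E'
from h import *
from scipy.ndimage import label
Q=[];C=[]
for n in ("scene","side"):
    d=np.load(n+".npz"); Q.append(d["P"].reshape(-1,3)); C.append(d["I"].reshape(-1,3).astype(int))
for n,P in zip(("scene","side"),Q):
    m=np.isfinite(P).all(1)&(P[:,0]>350)&(P[:,0]<1000)&(abs(P[:,1])<450)&(P[:,2]<30)
    print(n,"table z",np.median(P[m][P[m][:,2]<8][:,2]).round(1), "board z",np.median(P[m][P[m][:,2]>10][:,2]).round(1))
P=np.vstack(Q);C=np.vstack(C);src=np.r_[np.zeros(len(Q[0])),np.ones(len(Q[1]))]
m=np.isfinite(P).all(1)&(P[:,0]>300)&(P[:,0]<1050)&(abs(P[:,1])<450)&(P[:,2]>24)&(P[:,2]<250)
p,c,s=P[m],C[m],src[m]
g=np.zeros((250,300),int); ix=((p[:,0]-300)/3).astype(int);iy=((p[:,1]+450)/3).astype(int)
np.add.at(g,(ix,iy),1); L,k=label(g>0,np.ones((3,3)))
l=L[ix,iy]
for j in range(1,k+1):
    q=p[l==j]
    if len(q)>60: print(j,len(q),"min",q.min(0).round(),"max",q.max(0).round(),"rgb",c[l==j].mean(0).round())
red=(c[:,0]>1.8*c[:,1])&(c[:,0]>60)
for a in (0,1):
    h=red&(p[:,2]>195)&(s==a); q=p[h&(p[:,1]<0)]
    print("bar",a,len(q),q.mean(0).round(1) if len(q) else 0, q.min(0).round() ,q.max(0).round())
    w=red&(p[:,2]>60)&(p[:,2]<82)&(s==a)&(p[:,1]<20); q=p[w]
    print("rim",a,len(q), cv2.minAreaRect(q[:,:2].astype(np.float32)))
np.savez("obj.npz",p=p,c=c,l=l,s=s)
E
```

```text
scene table z -1.0 board z 15.9
side table z 1.1 board z 17.1
1 4236 min [ 370. -311.   24.] max [707. -53. 221.] rgb [148.  47.  43.]
4 761 min [ 420. -189.   25.] max [ 489. -117.   97.] rgb [144. 142. 135.]
5 1239 min [425. 105.  24.] max [493. 174. 108.] rgb [142. 143. 136.]
7 966 min [459. 201.  24.] max [540. 282.  59.] rgb [163. 161. 149.]
9 829 min [ 468. -450.   24.] max [ 564. -414.  118.] rgb [152. 119.  63.]
11 1177 min [481. 414.  24.] max [563. 450.  96.] rgb [ 62.  83. 101.]
20 799 min [555.  74.  24.] max [601. 118. 115.] rgb [112. 111. 105.]
22 1389 min [588. 182.  24.] max [654. 250. 110.] rgb [144. 145. 137.]
23 716 min [ 592. -244.   25.] max [ 663. -171.   96.] rgb [132. 118. 109.]
27 1549 min [730. -61.  24.] max [808.  17. 116.] rgb [145. 143. 138.]
28 7903 min [766.  63.  24.] max [957. 338. 160.] rgb [133.  77.  64.]
29 2381 min [ 803. -450.   24.] max [ 935. -347.  226.] rgb [154. 147. 131.]
30 2545 min [808. 196.  24.] max [913. 246. 140.] rgb [160. 128.  39.]
31 3209 min [828. 391.  24.] max [894. 450. 234.] rgb [ 86. 106.  84.]
bar 0 122 [ 546.1 -169.1  211.5] [ 518. -222.  195.] [ 568. -120.  221.]
rim 0 804 ((539.3036499023438, -180.6046600341797), (165.03594970703125, 307.0262756347656), 67.62255096435547)
bar 1 124 [ 537.9 -170.1  209.1] [ 510. -229.  195.] [ 561. -127.  219.]
rim 1 789 ((537.0908203125, -180.32594299316406), (159.53196716308594, 307.51458740234375), 67.64193725585938)
```

```bash
python3 - <<'E'
from h import *
from scipy.optimize import least_squares
d=np.load("obj.npz"); p,c,l,s=d["p"],d["c"],d["l"],d["s"]
for j,zt in ((4,94),(5,106),(22,106),(23,89),(20,111),(7,54)):
    for a in (0,1):
        q=p[(l==j)&(s==a)]; t=q[q[:,2]>zt-6]; b=q[(q[:,2]>zt-36)&(q[:,2]<zt-4)]
        f=lambda x:(np.hypot(b[:,0]-x[0],b[:,1]-x[1])-{23:34,20:21,7:40}.get(j,32))
        r=least_squares(f,q[:,:2].mean(0),loss="soft_l1",f_scale=2)
        print(j,a,len(t),"rim",fitc(t)[0].round(1),fitc(t)[1].round(1),"bbox",((t.min(0)+t.max(0))/2).round(1),"band",r.x.round(1),"ztop",np.percentile(q[:,2],98).round(1))
red=(c[:,0]>1.8*c[:,1])&(c[:,0]>60)
for a in (0,1):
    q=p[red&(l==1)&(s==a)&(p[:,2]>212)]; print("bartop",len(q),q.mean(0).round(1),cv2.minAreaRect(q[:,:2].astype(np.float32)))
    q=p[red&(s==a)&(p[:,2]>71)&(p[:,2]<82)&(p[:,1]<20)];print("rimtop",len(q),cv2.minAreaRect(q[:,:2].astype(np.float32)))
E
```

```text
4 0 54 rim [ 455.3 -152.5] 30.8 bbox [ 456.3 -152.6   92.6] band [ 455.1 -152.8] ztop 94.3
4 1 86 rim [ 451.5 -152.5] 31.1 bbox [ 452.2 -152.8   92.7] band [ 451.3 -152.9] ztop 95.6
5 0 81 rim [459.9 139.6] 31.1 bbox [460.4 138.9 103.9] band [459.8 139.8] ztop 106.4
5 1 129 rim [456.6 140.4] 30.8 bbox [457.4 140.5 104.3] band [456.4 140.3] ztop 107.2
22 0 105 rim [622.2 214.9] 30.5 bbox [621.4 214.8 105.1] band [622.3 215.2] ztop 106.9
22 1 146 rim [619.7 215.3] 30.8 bbox [619.7 216.1 104.5] band [619.6 215.4] ztop 107.3
23 0 220 rim [ 626.5 -208.6] 24.3 bbox [ 628.1 -208.8   89.5] band [ 625.1 -210.5] ztop 93.2
23 1 151 rim [ 623.3 -205.1] 24.6 bbox [ 623.1 -205.8   88.4] band [ 623.6 -210.6] ztop 92.2
20 0 101 rim [579.7  94.2] 14.4 bbox [579.2  92.8 110.1] band [576.8  92. ] ztop 112.9
20 1 106 rim [575.9  95.4] 14.7 bbox [575.9  94.9 109.6] band [576.2  91.4] ztop 113.2
7 0 139 rim [500.5 242.6] 36.9 bbox [499.5 242.5  53.4] band [507.3 247.5] ztop 55.7
7 1 202 rim [497.5 243.1] 36.8 bbox [497.2 240.8  52.9] band [497.8 252.9] ztop 55.9
bartop 77 [ 541.4 -179.4  215.9] ((540.6466674804688, -181.51974487304688), (88.64120483398438, 15.097074508666992), 67.5843276977539)
rimtop 450 ((540.8180541992188, -180.39793395996094), (162.38189697265625, 305.0636901855469), 68.33208465576172)
bartop 55 [ 536.7 -176.8  215.4] ((536.750244140625, -178.59776306152344), (87.63003540039062, 13.895686149597168), 68.26111602783203)
rimtop 451 ((537.1875610351562, -180.12709045410156), (159.1331329345703, 307.6066589355469), 67.87281036376953)
```

Request:
servo_tool(motion=[0,0,0,0,0,3.5,-0.015,-0.007,0.002,0,0,0,-0.03,-0.0135,0.004,0,0,0,-0.03,-0.0135,0.004,0,0,0,-0.03,-0.0135,0.004,0,0,0,-0.03,-0.0135,0.004,0,0,0,-0.03,-0.0135,0.004,0,0,0,-0.03,-0.0135,0.004,0,0,0,-0.03,-0.0135,0.004,0,0,0,-0.03,-0.0135,0.004,0,0,0,-0.03,-0.0135,0.004,0,0,0,-0.03,-0.0135,0.004,0,0,0,-0.03,-0.0135,0.004,0,0,0,-0.03,-0.0135,0.004,0,0,0,-0.03,-0.0135,0.004,0,0,0,-0.03,-0.0135,0.004,0,0,0,-0.03,-0.0135,0.004,0,0,0,-0.03,-0.0135,0.004,0,0,0,-0.03,-0.0135,0.004,0,0,0,-0.012,-0.005,0.003,0,0,0], jaw=-1)

```text
time: 2.1
tcp_pos: [622.8, 211.7, 176.3]
orientation: [-0.602, -3.083, 0.002]
wrist_force: [-1.0, 0.6, -0.1]
width: 1.001
```

Request:
servo_tool(motion=[0,0,0,0,0,0,0,0,0,0,0,0])

```text
time: 2.3
tcp_pos: [620.8, 215.2, 176.6]
orientation: [-0.599, -3.083, 0.0]
wrist_force: [0.0, 0.5, 0.2]
width: 1.002
```

```bash
cat >> h.py <<'E'
def delta(target,T=None):
    "world target mm -> total tool-frame shift m"
    o=telemetry.observe(); M=R.from_rotvec(o["orientation"])
    d=M.inv().apply(np.array(target,float)-o["tcp_pos"])/1000
    print("t",round(o["time"],2),"tcp",np.round(o["tcp_pos"],1),"jaw",np.degrees(np.arctan2(*M.as_matrix()[1::-1,1])).round(1),"z",M.as_matrix()[:,2].round(3),"F",np.round(o["wrist_force"],1),"w",round(o["width"],3),"d",d.round(4)); return d
E
python3 - <<'E'
from h import *
delta([621,215,88])
s=snapshot("wrist"); save(s,"w1"); P=cloud(s).reshape(-1,3); I=s["image"].reshape(-1,3).astype(int)
print("cam",np.linalg.inv(s["world_to_cam"])[:3,3].round())
m=np.isfinite(P).all(1)&(np.hypot(P[:,0]-621,P[:,1]-215)<50)
q=P[m]; t=q[(q[:,2]>100)&(q[:,2]<112)]
print(len(q),len(t)); 
if len(t)>10: print(fitc(t),((t.min(0)+t.max(0))/2).round(1),np.percentile(q[:,2],98))
E
```

```text
t 2.3 tcp [620.8 215.2 176.6] jaw 68.0 z [-0.001  0.    -1.   ] F [0.  0.5 0.2] w 1.002 d [-0.0004 -0.0001  0.0886]
cam [553. 242. 301.]
30340 1334
(array([618.68586147, 213.43770179]), np.float64(30.46422400857623)) [619.2 213.2 104.5] 258.9093265748066
```

View pics/w1.png

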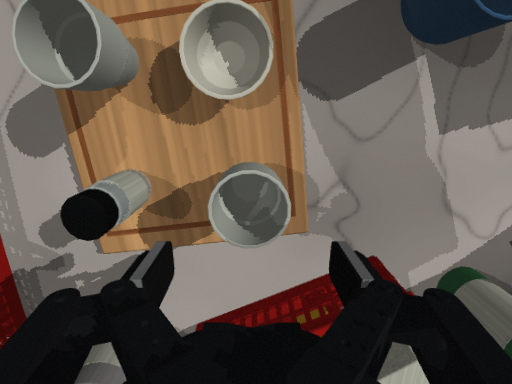

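The wrist view shows tumbler 2's rim at about (250,205), centred between the fingers at columns 155 and 350. It's aligned to about 2 mm, so I'm descending to grip the band.

Request:
servo_tool(motion=[0,0,0.012,0,0,0,0,0,0.016,0,0,0,0,0,0.016,0,0,0,0,0,0.016,0,0,0,0,0,0.014,0,0,0,0,0,0.01,0,0,0,0,0,0.004,0,0,0,0,0,0,0,0,0])

```text
time: 3.15
tcp_pos: [621.3, 215.0, 88.2]
orientation: [-0.599, -3.083, 0.001]
wrist_force: [-0.3, 0.2, -0.0]
width: 1.0
```

Request:
servo_tool(motion=[0,0,0,0,0,0,0,0,0,0,0,0,0,0,0,0,0,0,0,0,0,0,0,0,0,0,0,0,0,0,0,0,0,0,0,0,0,0,0,0,0,0,0,0,0,0,0,0], jaw=1)

```text
time: 3.95
tcp_pos: [622.7, 215.2, 90.7]
orientation: [0.599, 3.081, 0.002]
wrist_force: [-0.6, -1.2, 5.9]
width: 0.765
```

```bash
python3 - <<'E'
from h import *
delta([620,214.5,260])
E
```

```text
t 3.95 tcp [622.7 215.2  90.7] jaw 68.0 z [ 0.003  0.    -1.   ] F [-0.6 -1.2  5.9] w 0.765 d [ 0.0018 -0.0014 -0.1693]
```

Request:
servo_tool(motion=[0,0,-0.004,0,0,0,0,0,-0.01,0,0,0,0,0,-0.016,0,0,0,0,0,-0.02,0,0,0,0,0,-0.02,0,0,0,0,0,-0.02,0,0,0,0,0,-0.02,0,0,0,0,0,-0.02,0,0,0,0,0,-0.02,0,0,0,0,0,-0.014,0,0,0,0,0,-0.006,0,0,0])

```text
time: 5.05
tcp_pos: [622.2, 215.3, 261.9]
orientation: [0.599, 3.081, 0.002]
wrist_force: [-0.5, -0.1, -0.6]
width: 0.764
```

Request:
servo_tool(motion=[0,-0.006,0,0,0,0,0.001,-0.014,0,0,0,0,0.001,-0.02,0,0,0,0,0.001,-0.024,0,0,0,0,0.001,-0.024,0,0,0,0,0.001,-0.024,0,0,0,0,0.001,-0.024,0,0,0,0,0.001,-0.024,0,0,0,0,0.001,-0.024,0,0,0,0,0.001,-0.024,0,0,0,0,0.001,-0.024,0,0,0,0,0.001,-0.024,0,0,0,0,0.001,-0.024,0,0,0,0,0.001,-0.024,0,0,0,0,0.001,-0.024,0,0,0,0,0.001,-0.024,0,0,0,0,0.001,-0.024,0,0,0,0,0.001,-0.018,0,0,0,0,0,-0.01,0,0,0,0,0,-0.004,0,0,0,0])

```text
time: 7.05
tcp_pos: [451.9, -157.5, 258.0]
orientation: [-0.602, -3.082, -0.001]
wrist_force: [0.4, 0.7, -0.6]
width: 0.761
```

Request:
servo_tool(motion=[0,0,0.015,0,0,0,0,0,0.02,0,0,0,0,0,0.015,0,0,0,0,0,0,0,0,0,0,0,0,0,0,0])

```text
time: 7.55
tcp_pos: [452.9, -156.1, 208.2]
orientation: [-0.598, -3.083, -0.001]
wrist_force: [0.7, 0.9, 0.3]
width: 0.764
```

```bash
cat > look.py <<'E'
from h import *
import sys
def look(n,cx,cy,z0,z1,zh0,zh1,view=True):
    "fit rim of lower tumbler (z0..z1) near (cx,cy); held tumbler rim zh0..zh1"
    for cam in ("scene","side","wrist"):
        s=snapshot(cam); P=cloud(s).reshape(-1,3); I=s["image"].reshape(-1,3).astype(int)
        w=(np.isfinite(P).all(1))&(np.hypot(P[:,0]-cx,P[:,1]-cy)<45)&(I.max(1)-I.min(1)<40)&(I.min(1)>70)
        for nm,a,b in (("low",z0,z1),("held",zh0,zh1)):
            q=P[w&(P[:,2]>a)&(P[:,2]<b)]
            if len(q)>25:
                c,r=fitc(q); print(cam,nm,len(q),c.round(1),r.round(1),"bbox",((q.min(0)+q.max(0))/2).round(1),"zr",q[:,2].min().round(),q[:,2].max().round())
        if cam!="wrist": save(s,f"{n}_{cam}")
        else: save(s,f"{n}_w")
E
python3 - <<'E'
from look import *
delta([453.3,-152.7,120])
look("p1",453,-153,60,98,145,230)
a=cv2.imread("pics/p1_scene.png");b=cv2.imread("pics/p1_w.png");c=cv2.imread("pics/p1_side.png")
cv2.imwrite("pics/p1.png",np.hstack([cv2.resize(a[80:280,160:360],(400,400)),cv2.resize(c[100:300,200:400],(400,400))]))
E
```

```text
t 7.55 tcp [ 452.9 -156.1  208.2] jaw 68.1 z [-0.001  0.001 -1.   ] F [0.7 0.9 0.3] w 0.764 d [0.0007 0.0033 0.0882]
scene low 258 [ 455.  -152.9] 30.2 bbox [ 456.4 -153.6   78.5] zr 60.0 97.0
scene held 316 [ 453.2 -156.3] 29.3 bbox [ 456.2 -155.3  187.7] zr 146.0 229.0
side low 297 [ 451.3 -152.4] 30.6 bbox [ 451.6 -152.9   78.9] zr 60.0 98.0
side held 407 [ 451.5 -154. ] 29.1 bbox [ 450.6 -150.8  187.3] zr 145.0 229.0
wrist low 682 [ 449.3 -153.8] 29.6 bbox [ 444.4 -153.5   78.4] zr 60.0 97.0
wrist held 14473 [ 449.2 -155.9] 29.4 bbox [ 451.  -151.8  187.5] zr 145.0 230.0
```

View pics/p1.png

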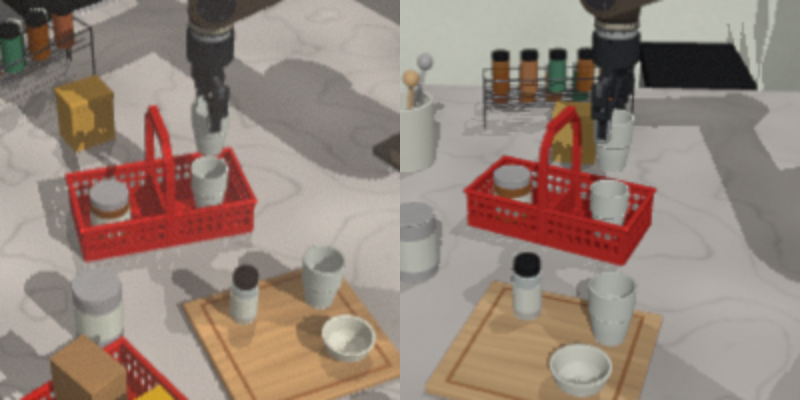

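Both views (crops) show the held tumbler upright above the base tumbler: scene (210,120) over (210,180), side (613,140) over (608,200). I'll correct +3 mm along the jaw, then lower.

Request:
servo_tool(motion=[0.001,0.003,0,0,0,0,0,0,0.01,0,0,0,0,0,0.015,0,0,0,0,0,0.015,0,0,0,0,0,0.012,0,0,0,0,0,0.01,0,0,0,0,0,0.008,0,0,0,0,0,0.006,0,0,0,0,0,0.004,0,0,0,0,0,0,0,0,0])

```text
time: 8.7
tcp_pos: [453.0, -153.6, 128.6]
orientation: [-0.599, -3.083, -0.0]
wrist_force: [-1.1, -0.2, -0.5]
width: 0.759
```

Request:
servo_tool(motion=[0,0,0.002,0,0,0,0,0,0.002,0,0,0,0,0,0,0,0,0])

```text
time: 9.0
tcp_pos: [453.2, -153.7, 125.0]
orientation: [0.599, 3.084, -0.0]
wrist_force: [0.4, 0.3, -0.5]
width: 0.761
```

```bash
python3 - <<'E'
from h import *
delta([453.3,-152.7,120.7])
E
```

```text
t 9.0 tcp [ 453.2 -153.7  125. ] jaw 68.0 z [ 0. -0. -1.] F [ 0.4  0.3 -0.5] w 0.761 d [0.0003 0.001  0.0043]
```

No contact yet, so the foot is inside the mouth. I'll lower gently until it touches.

Request:
servo_tool(motion=[0,0,0.0015,0,0,0,0,0,0.0015,0,0,0,0,0,0,0,0,0])

```text
time: 9.3
tcp_pos: [453.1, -153.6, 121.8]
orientation: [-0.599, -3.084, -0.0]
wrist_force: [0.8, -0.1, -1.0]
width: 0.764
```

Request:
servo_tool(motion=[0,0,0.001,0,0,0,0,0,0.001,0,0,0,0,0,0,0,0,0])

```text
time: 9.6
tcp_pos: [453.8, -153.8, 120.9]
orientation: [0.599, 3.083, 0.001]
wrist_force: [-0.3, 1.3, 4.7]
width: 0.765
```

Contact at 4.7 N, at exactly the predicted nesting height. Releasing and retreating.

Request:
servo_tool(motion=[0,0,0,0,0,0,0,0,0,0,0,0,0,0,0,0,0,0,0,0,0,0,0,0,0,0,0,0,0,0,0,0,0,0,0,0], jaw=-1)

```text
time: 10.2
tcp_pos: [453.1, -153.7, 119.9]
orientation: [-0.599, -3.084, 0.0]
wrist_force: [-0.2, 0.5, -0.2]
width: 1.002
```

Request:
servo_tool(motion=[0,0,-0.004,0,0,0,0,0,-0.01,0,0,0,0,0,-0.016,0,0,0,0,0,-0.02,0,0,0,0,0,-0.02,0,0,0,0,0,-0.02,0,0,0,0,0,-0.01,0,0,0])

```text
time: 10.9
tcp_pos: [454.1, -154.2, 223.1]
orientation: [0.598, 3.08, -0.002]
wrist_force: [0.0, 0.0, 0.1]
width: 0.996
```

```bash
python3 - <<'E'
from look import *
delta([458,140,180])
look("p2",453,-153,115,140,200,201)
a=cv2.imread("pics/p2_scene.png");c=cv2.imread("pics/p2_side.png")
cv2.imwrite("pics/p2.png",np.hstack([cv2.resize(a[80:280,160:360],(400,400)),cv2.resize(c[100:300,200:400],(400,400))]))
E
```

```text
t 10.9 tcp [ 454.1 -154.2  223.1] jaw 68.0 z [ 0.004 -0.002 -1.   ] F [0.  0.  0.1] w 0.996 d [0.1068 0.2743 0.0424]
scene low 195 [ 454.  -153.3] 31.7 bbox [ 453.9 -153.2  127.5] zr 115.0 140.0
side low 229 [ 451.6 -152. ] 30.7 bbox [ 450.7 -151.8  127.4] zr 115.0 140.0
wrist low 1838 [ 450.1 -154. ] 30.2 bbox [ 451.2 -154.4  126.7] zr 115.0 138.0
```

View pics/p2.png

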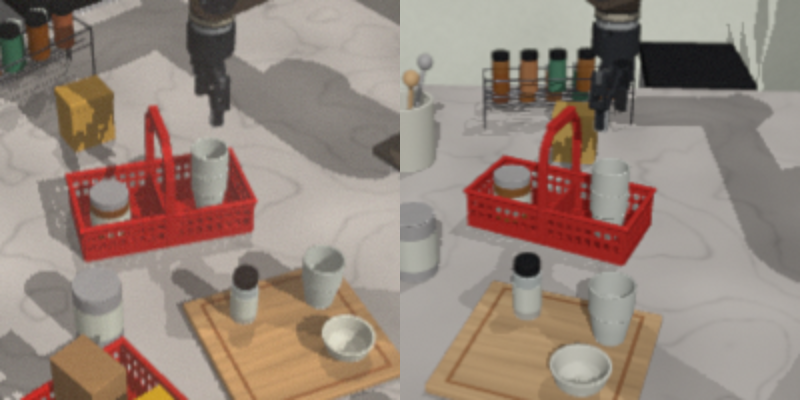

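The crops show two tumblers nested upright at (209,170) in scene and (610,190) in side, with the rim at z of about 137 as expected. On to tumbler 1.

Request:
servo_tool(motion=[0.003,0.008,0,0,0,0,0.008,0.02,0,0,0,0,0.01,0.026,0.003,0,0,0,0.01,0.026,0.004,0,0,0,0.01,0.026,0.005,0,0,0,0.01,0.026,0.005,0,0,0,0.01,0.026,0.005,0,0,0,0.01,0.026,0.005,0,0,0,0.01,0.026,0.005,0,0,0,0.01,0.026,0.005,0,0,0,0.01,0.024,0.003,0,0,0,0.005,0.011,0.002,0,0,0,0.001,0.003,0,0,0,0,0,0,0,0,0,0,0,0,0,0,0,0])

```text
time: 12.55
tcp_pos: [456.7, 139.8, 178.0]
orientation: [-0.6, -3.084, 0.001]
wrist_force: [0.6, -0.8, -0.1]
width: 1.0
```

```bash
python3 - <<'E'
from look import *
delta([458,140,89])
look("p3",458,140,92,112,200,201)
E
```

```text
t 12.55 tcp [456.7 139.8 178. ] jaw 68.0 z [-0. -0. -1.] F [ 0.6 -0.8 -0.1] w 1.0 d [-0.0011  0.0007  0.089 ]
scene low 153 [459.7 139.9] 30.6 bbox [459.8 139.6 101.6] zr 92.0 111.0
side low 237 [456.7 140.6] 30.6 bbox [457.3 140.8 101.2] zr 92.0 110.0
wrist low 1606 [455.5 138.6] 30.4 bbox [456.2 138.3 100.4] zr 92.0 109.0
```

Request:
servo_tool(motion=[0,0,0.012,0,0,0,0,0,0.016,0,0,0,0,0,0.016,0,0,0,0,0,0.016,0,0,0,0,0,0.014,0,0,0,0,0,0.01,0,0,0,0,0,0.005,0,0,0,0,0,0,0,0,0])

```text
time: 13.5
tcp_pos: [456.1, 140.3, 88.2]
orientation: [-0.599, -3.082, 0.001]
wrist_force: [1.1, -0.5, -0.5]
width: 0.999
```

Request:
servo_tool(motion=[0,0,0,0,0,0,0,0,0,0,0,0,0,0,0,0,0,0,0,0,0,0,0,0,0,0,0,0,0,0,0,0,0,0,0,0,0,0,0,0,0,0,0,0,0,0,0,0], jaw=1)

```text
time: 14.3
tcp_pos: [457.8, 140.5, 90.3]
orientation: [0.599, 3.081, 0.001]
wrist_force: [-0.5, -0.7, 5.4]
width: 0.762
```

```bash
python3 - <<'E'
from h import *
delta([453.2,-153.5,290])
E
```

```text
t 14.3 tcp [457.8 140.5  90.3] jaw 68.0 z [ 0.003  0.    -1.   ] F [-0.5 -0.7  5.4] w 0.762 d [-0.1064 -0.2741 -0.1998]
```

Request:
servo_tool(motion=[0,0,-0.004,0,0,0,0,0,-0.01,0,0,0,0,0,-0.016,0,0,0,0,0,-0.02,0,0,0,0,0,-0.02,0,0,0,0,0,-0.02,0,0,0,0,0,-0.02,0,0,0,0,0,-0.02,0,0,0,0,0,-0.02,0,0,0,0,0,-0.014,0,0,0,0,0,-0.008,0,0,0])

```text
time: 15.4
tcp_pos: [456.8, 140.5, 262.5]
orientation: [0.599, 3.082, 0.001]
wrist_force: [0.4, 0.3, -0.7]
width: 0.762
```

Request:
servo_tool(motion=[-0.003,-0.008,0,0,0,0,-0.006,-0.016,0,0,0,0,-0.009,-0.023,0,0,0,0,-0.009,-0.023,0,0,0,0,-0.009,-0.023,0,0,0,0,-0.009,-0.023,0,0,0,0,-0.009,-0.023,0,0,0,0,-0.009,-0.023,0,0,0,0,-0.009,-0.023,0,0,0,0,-0.009,-0.023,0,0,0,0,-0.009,-0.023,0,0,0,0,-0.008,-0.022,0,0,0,0,-0.005,-0.013,0,0,0,0,-0.003,-0.007,0,0,0,0,0,-0.001,0,0,0,0,0,0,0,0,0,0,0,0,0,0,0,0])

```text
time: 17.1
tcp_pos: [452.3, -152.6, 260.9]
orientation: [-0.598, -3.084, -0.001]
wrist_force: [-0.1, 0.2, -0.7]
width: 0.762
```

```bash
python3 - <<'E'
from look import *
delta([453.2,-153.5,162.3])
look("p4",453,-153,110,142,192,272)
E
```

```text
t 17.1 tcp [ 452.3 -152.6  260.9] jaw 68.1 z [-0.  0. -1.] F [-0.1  0.2 -0.7] w 0.762 d [-0.0012 -0.0006  0.0986]
scene low 236 [ 454.1 -153.9] 31.4 bbox [ 454.9 -155.4  125.1] zr 110.0 140.0
scene held 322 [ 454.4 -153.7] 28.6 bbox [ 459.9 -148.4  232.2] zr 193.0 272.0
side low 266 [ 451.6 -152.1] 30.7 bbox [ 450.7 -152.2  124.2] zr 110.0 138.0
side held 385 [ 452.2 -150.6] 27.9 bbox [ 451.9 -147.5  232.1] zr 192.0 272.0
wrist low 589 [ 449.7 -153.6] 29.9 bbox [ 444.7 -154.3  124.3] zr 110.0 139.0
wrist held 9250 [ 449.5 -152.4] 28.3 bbox [ 450.7 -150.1  232. ] zr 192.0 272.0
```

Alignment is within 1–2 mm. Lowering.

Request:
servo_tool(motion=[-0.001,-0.001,0.008,0,0,0,0,0,0.015,0,0,0,0,0,0.016,0,0,0,0,0,0.015,0,0,0,0,0,0.012,0,0,0,0,0,0.01,0,0,0,0,0,0.007,0,0,0,0,0,0.005,0,0,0,0,0,0.003,0,0,0,0,0,0,0,0,0])

```text
time: 18.25
tcp_pos: [452.8, -154.6, 169.9]
orientation: [-0.599, -3.084, -0.0]
wrist_force: [-0.0, -0.2, -1.4]
width: 0.764
```

Request:
servo_tool(motion=[0,0,0.0015,0,0,0,0,0,0.0015,0,0,0,0,0,0,0,0,0])

```text
time: 18.55
tcp_pos: [452.9, -154.6, 167.1]
orientation: [0.599, 3.084, -0.0]
wrist_force: [0.6, -0.1, -0.6]
width: 0.759
```

Request:
servo_tool(motion=[0,0,0.0015,0,0,0,0,0,0.0015,0,0,0,0,0,0,0,0,0])

```text
time: 18.85
tcp_pos: [452.7, -154.5, 163.7]
orientation: [-0.599, -3.083, -0.0]
wrist_force: [-0.5, 0.7, -0.8]
width: 0.758
```

Request:
servo_tool(motion=[0,0,0.001,0,0,0,0,0,0.001,0,0,0,0,0,0,0,0,0])

```text
time: 19.15
tcp_pos: [453.3, -154.6, 162.7]
orientation: [0.599, 3.083, 0.001]
wrist_force: [0.4, 1.2, 3.7]
width: 0.764
```

Contact at the predicted 162.3 mm. Releasing, then retreating upward.

Request:
servo_tool(motion=[0,0,0,0,0,0,0,0,0,0,0,0,0,0,0,0,0,0,0,0,0,0,0,0,0,0,0,0,0,0,0,0,0,0,0,0], jaw=-1)

```text
time: 19.75
tcp_pos: [452.8, -154.6, 162.0]
orientation: [-0.599, -3.084, 0.0]
wrist_force: [-0.3, 0.3, 0.3]
width: 0.999
```

Request:
servo_tool(motion=[0,0,-0.004,0,0,0,0,0,-0.01,0,0,0,0,0,-0.016,0,0,0,0,0,-0.02,0,0,0,0,0,-0.02,0,0,0,0,0,-0.02,0,0,0,0,0,-0.02,0,0,0,0,0,-0.01,0,0,0])

```text
time: 20.55
tcp_pos: [453.6, -155.0, 285.2]
orientation: [0.598, 3.08, -0.003]
wrist_force: [-0.2, 0.1, 0.3]
width: 0.999
```

```bash
python3 - <<'E'
from look import *
delta([538.5,-180,285])
look("p5",453,-153,155,182,240,241)
for n in ("scene","side"):
    s=snapshot(n);P=cloud(s).reshape(-1,3);c=s["image"].reshape(-1,3).astype(int)
    red=(c[:,0]>1.8*c[:,1])&(c[:,0]>60)&np.isfinite(P).all(1)&(np.hypot(P[:,0]-538,P[:,1]+180)<70)&(P[:,2]>212)
    q=P[red]; print(n,len(q),q.mean(0).round(1),cv2.minAreaRect(q[:,:2].astype(np.float32)))
a=cv2.imread("pics/p5_scene.png");c=cv2.imread("pics/p5_side.png")
cv2.imwrite("pics/p5.png",np.hstack([cv2.resize(a[80:280,160:360],(400,400)),cv2.resize(c[100:300,200:400],(400,400))]))
E
```

```text
t 20.55 tcp [ 453.6 -155.   285.2] jaw 68.0 z [ 0.004 -0.002 -1.   ] F [-0.2  0.1  0.3] w 0.999 d [-0.0881  0.0087  0.0006]
scene low 226 [ 454.3 -155.5] 30.7 bbox [ 455.1 -155.1  168.3] zr 155.0 181.0
side low 245 [ 452.3 -152.9] 30.8 bbox [ 451.7 -151.8  167.8] zr 155.0 181.0
wrist low 1604 [ 450.9 -154.7] 30.2 bbox [ 451.5 -155.2  167.8] zr 155.0 181.0
scene 74 [ 541.9 -177.5  215.8] ((541.0872802734375, -180.12144470214844), (90.26303100585938, 15.098876953125), 68.3086166381836)
side 57 [ 535.3 -178.9  215.6] ((535.8660888671875, -178.75209045410156), (91.8472900390625, 14.722814559936523), 67.48995971679688)
```

View pics/p5.png

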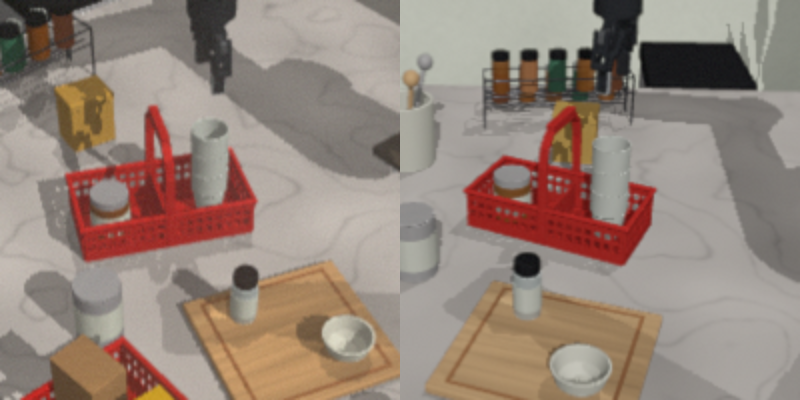

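The crops show all three tumblers in one upright stack, (208,165) in scene and (611,180) in side, with the rim at z of about 179 as expected. The handle bar is at about (538.5,-179.5), and its yaw is unchanged. I'll turn the wrist 90° with the jaw half closed.

Request:
servo_tool(motion=[0,0,0,0,0,4,0,0,0,0,0,8,0,0,0,0,0,8,0,0,0,0,0,8,0,0,0,0,0,8,0,0,0,0,0,8,0,0,0,0,0,8,0,0,0,0,0,8,0,0,0,0,0,8,0,0,0,0,0,8,0,0,0,0,0,8,0,0,0,0,0,6,0,0,0,0,0,0,0,0,0,0,0,0], jaw=-0.1)

```text
time: 22.2
tcp_pos: [452.4, -154.4, 281.0]
orientation: [-2.601, -1.759, 0.001]
wrist_force: [-0.2, 0.3, -0.1]
width: 0.549
```

```bash
python3 - <<'E'
from h import *
delta([538.5,-179.5,260]); print(telemetry.observe()["joint_positions"].round(2))
E
```

```text
t 22.2 tcp [ 452.4 -154.4  281. ] jaw -21.9 z [-0.002  0.001 -1.   ] F [-0.2  0.3 -0.1] w 0.549 d [0.0087 0.0893 0.0208]
[-0.54 -0.18  2.01  0.    1.32 -0.16]
```

Request:
servo_tool(motion=[0,0.005,0,0,0,0,0.001,0.012,0.002,0,0,0,0.002,0.018,0.004,0,0,0,0.002,0.018,0.005,0,0,0,0.002,0.018,0.005,0,0,0,0.001,0.012,0.004,0,0,0,0.001,0.006,0,0,0,0,0,0,0,0,0,0,0,0,0,0,0,0])

```text
time: 23.1
tcp_pos: [538.6, -179.5, 262.1]
orientation: [-2.604, -1.757, 0.0]
wrist_force: [-0.0, 0.8, -0.0]
width: 0.55
```

```bash
python3 - <<'E'
from h import *
delta([538.5,-179.5,206])
s=snapshot("wrist");P=cloud(s).reshape(-1,3);c=s["image"].reshape(-1,3).astype(int);save(s,"w6")
red=(c[:,0]>1.8*c[:,1])&(c[:,0]>60)&np.isfinite(P).all(1)&(np.hypot(P[:,0]-538,P[:,1]+180)<70)&(P[:,2]>208)&(P[:,2]<222)
q=P[red]; print(len(q),q.mean(0).round(1),cv2.minAreaRect(q[:,:2].astype(np.float32)))
E
```

```text
t 23.1 tcp [ 538.6 -179.5  262.1] jaw -22.0 z [-0.  0. -1.] F [-0.   0.8 -0. ] w 0.55 d [ 0.     -0.0001  0.0561]
2740 [ 538.7 -179.5  215.3] ((536.9378051757812, -183.80441284179688), (92.39835357666016, 16.036623001098633), 67.85536193847656)
```

View pics/w6.png

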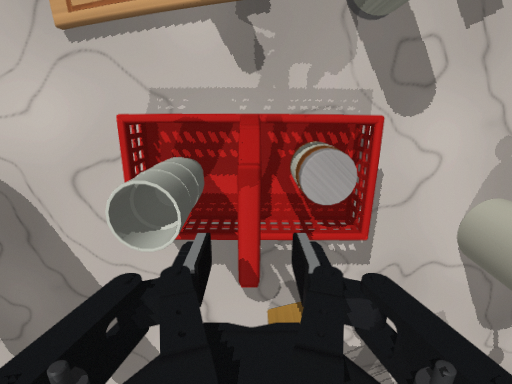

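The wrist view shows the bar (columns 240–260) centred between the half-open jaws (210–292), and both fingers clear of the stack. Descending and gripping.

Request:
servo_tool(motion=[0,0,0.008,0,0,0,0,0,0.012,0,0,0,0,0,0.012,0,0,0,0,0,0.012,0,0,0,0,0,0.008,0,0,0,0,0,0.004,0,0,0,0,0,0,0,0,0])

```text
time: 23.85
tcp_pos: [538.4, -179.4, 205.0]
orientation: [-2.603, -1.756, 0.001]
wrist_force: [-0.7, -0.0, -0.1]
width: 0.549
```

Request:
servo_tool(motion=[0,0,0,0,0,0,0,0,0,0,0,0,0,0,0,0,0,0,0,0,0,0,0,0,0,0,0,0,0,0,0,0,0,0,0,0,0,0,0,0,0,0,0,0,0,0,0,0], jaw=1)

```text
time: 24.65
tcp_pos: [538.7, -179.7, 206.9]
orientation: [2.604, 1.757, -0.0]
wrist_force: [-2.7, 1.9, 5.6]
width: 0.168
```

```bash
python3 - <<'E'
from h import *
delta([538.5,-179.5,306])
E
```

```text
t 24.65 tcp [ 538.7 -179.7  206.9] jaw -22.0 z [-0. -0. -1.] F [-2.7  1.9  5.6] w 0.168 d [ 0.     -0.0002 -0.0991]
```

Gripped: the opening is about 14–16 mm, the bar's width. Lifting gently.

Request:
servo_tool(motion=[0,0,-0.001,0,0,0,0,0,-0.002,0,0,0,0,0,-0.003,0,0,0,0,0,-0.003,0,0,0,0,0,-0.004,0,0,0,0,0,-0.004,0,0,0,0,0,-0.004,0,0,0,0,0,-0.004,0,0,0])

```text
time: 25.45
tcp_pos: [538.8, -179.6, 231.5]
orientation: [2.604, 1.757, 0.0]
wrist_force: [-0.0, -1.5, -8.4]
width: 0.173
```

Request:
servo_tool(motion=[0,0,-0.004,0,0,0,0,0,-0.005,0,0,0,0,0,-0.006,0,0,0,0,0,-0.006,0,0,0,0,0,-0.006,0,0,0,0,0,-0.006,0,0,0,0,0,-0.006,0,0,0,0,0,-0.006,0,0,0,0,0,-0.006,0,0,0,0,0,-0.006,0,0,0,0,0,-0.006,0,0,0,0,0,-0.006,0,0,0,0,0,-0.005,0,0,0,0,0,-0.004,0,0,0,0,0,-0.003,0,0,0,0,0,-0.001,0,0,0,0,0,0,0,0,0,0,0,0,0,0,0,0,0,0,0,0,0,0,0,0,0,0,0])

```text
time: 27.45
tcp_pos: [538.6, -179.6, 312.7]
orientation: [-2.604, -1.757, 0.0]
wrist_force: [-0.1, 0.9, -8.2]
width: 0.179
```

```bash
python3 - <<'E'
from look import *
delta([538.5,-179.5,306])
ims=[]
for n in ("scene","side"):
    s=snapshot(n);P=cloud(s).reshape(-1,3);I=s["image"];c=I.reshape(-1,3).astype(int);ims.append(cv2.cvtColor(I,cv2.COLOR_RGB2BGR))
    ok=np.isfinite(P).all(1)
    red=(c[:,0]>1.8*c[:,1])&(c[:,0]>60)&ok&(P[:,1]<20)&(P[:,0]<720)
    q=P[red&(P[:,2]<215)]
    d=q[:,:2]-[538.5,-179.5]; x=d@[.927,-.375]; y=d@[.375,.927]
    for nm,m in (("x+",x>140),("x-",x<-140),("y+",y>68),("y-",y<-68)):
        z=q[m][:,2]; print(n,nm,"z",np.percentile(z,[2,98]).round(1) if len(z) else 0)
    w=ok&(np.hypot(P[:,0]-453,P[:,1]+153)<45)&(c.max(1)-c.min(1)<40)&(c.min(1)>70)
    for lo,hi in ((268,290),(180,215)):
        t=P[w&(P[:,2]>lo)&(P[:,2]<hi)]; print("stack",lo,len(t),fitc(t)[0].round(1),fitc(t)[1].round(1),t[:,2].max().round())
cv2.imwrite("pics/p7.png",np.hstack([cv2.resize(ims[0][40:240,140:340],(400,400)),cv2.resize(ims[1][40:240,200:400],(400,400))]))
E
```

```text
t 27.45 tcp [ 538.6 -179.6  312.7] jaw -22.0 z [-0.  0. -1.] F [-0.1  0.9 -8.2] w 0.179 d [ 0.     -0.0001  0.0067]
scene x+ z [-760.5  184.7]
scene x- z [ 91.2 185.4]
scene y+ z [110.1 195.5]
scene y- z [-756.1  199.2]
stack 268 192 [ 455.9 -155.7] 30.8 289.0
stack 180 166 [ 455.7 -154.7] 29.9 215.0
side x+ z [  1.6 183.2]
side x- z [110.9 183.3]
side y+ z [108.9 197. ]
side y- z [  4.1 207.3]
stack 268 205 [ 453.5 -153.7] 30.7 287.0
stack 180 194 [ 453.1 -152.4] 30.1 215.0
```

View pics/p7.png

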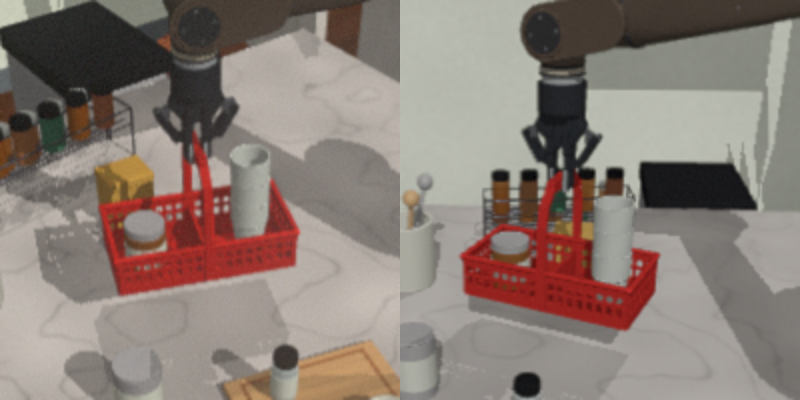

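The loaded basket hangs about 107 mm up, and both cameras put its two end-wall tops level to within 1 mm. The stack is upright at (250,190) in scene and (612,240) in side, and the jar is standing. The load reads 8.2 N. I'll let it settle briefly, then hand in.

Request:
servo_tool(motion=[0,0,0,0,0,0,0,0,0,0,0,0,0,0,0,0,0,0,0,0,0,0,0,0,0,0,0,0,0,0])

```text
time: 28.05
tcp_pos: [538.7, -179.6, 313.0]
orientation: [-2.604, -1.757, 0.0]
wrist_force: [-1.1, -0.7, -8.2]
width: 0.177
```

```bash
python3 - <<'E'
from h import *
delta([538.5,-179.5,312])
print(robot.close_job())
E
```

```text
t 28.05 tcp [ 538.7 -179.6  313. ] jaw -22.0 z [-0.  0. -1.] F [-1.1 -0.7 -8.2] w 0.177 d [ 0.     -0.0002  0.001 ]
the job is handed in; nothing more can be done
None
```

The basket is lifted about 107 mm by its handle and was still held there when I handed the job in at 28 s of robot time. Both board tumblers are nested in the base tumbler and released, making one upright stack.

- **Nesting:** each tumbler met the one below within about 0.5 mm of the height I had worked out for a proper nest. The rims then read about 137 mm and 179 mm, as expected.
- **Lift:** the end-wall tops agreed within 1 mm in both cameras, and the load read a steady 8.2 N. The arm held still for the last half second.
- **Contents:** the last pictures show the stack and the jam jar standing.

- **Disagreements:** the cameras differed from each other by 3–5 mm, mostly in x. I averaged them, and that was enough for the grips and the nesting. The wall-height check across the basket's short axis was spoiled by other red points and the hoop, so I judged level that way from the pictures only.
- **Not re-measured:** I did not measure the bystanders again at the end. No move went near them, and the ones visible in the pictures had not moved.

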